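# Seal the blue-lidded food tub, corner by corner

## Task

Two food tubs stand on the worktop with the corners of their lids popped up off the seal. Close the one with the blue lid airtight: press its four corners down one after another until the lid is flush all round, leaving the tub standing where it is. Do not touch the cream-lidded tub, which is still airing.

Things in the scene. Friction and masses are not known exactly. Their poses are not given: they have to be found in the camera images.
- blue_tub: White food tub, blue lid, 170 x 130 mm over the lid, 75 mm high sealed, 0.5 to 1 kg, loose. Origin: centre of its underside; x along the long side, y along the short, z up. The lid bends along four lines joining the middles of its sides: its diamond-shaped middle is seated; its four corner flaps are up 12 to 19 degrees. A flap yields to 4 N at its thumb mark, stays where left, stops hard when flush.
- cream_tub: The same tub in every size, but with a cream lid, its corner flaps popped up too; not to be touched. Origin: centre of its underside.
- blue_tub_corner1 (a point): Place to press, on the top of the blue lid at the lighter round thumb mark (22 mm across) of its corner flap at the tub's -x, +y corner: 68 mm along the tub's x and 50 mm along its y from the tub's centre. It is 75 mm above the tub's underside when the flap is seated, 6 to 10 mm higher while popped up (orange seal showing below).
- blue_tub_corner2 (a point): Place to press, on the top of the blue lid at the lighter round thumb mark (22 mm across) of its corner flap at the tub's -x, -y corner: 68 mm along the tub's x and 50 mm along its y from the tub's centre. It is 75 mm above the tub's underside when the flap is seated, 6 to 10 mm higher while popped up (orange seal showing below).
- blue_tub_corner3 (a point): Place to press, on the top of the blue lid at the lighter round thumb mark (22 mm across) of its corner flap at the tub's +x, -y corner: 68 mm along the tub's x and 50 mm along its y from the tub's centre. It is 75 mm above the tub's underside when the flap is seated, 6 to 10 mm higher while popped up (orange seal showing below).
- blue_tub_corner4 (a point): Place to press, on the top of the blue lid at the lighter round thumb mark (22 mm across) of its corner flap at the tub's +x, +y corner: 68 mm along the tub's x and 50 mm along its y from the tub's centre. It is 75 mm above the tub's underside when the flap is seated, 6 to 10 mm higher while popped up (orange seal showing below).

How it is judged (in metres and radians):
At the end, for the whole second after the job is handed in: All four thumb marks of the blue lid are less than 2 mm above their seated height (flush with the lid's middle); the blue tub stands upright (within about 6 degrees), at rest, less than 30 mm from where it stood (z of each of blue_tub_corner1, blue_tub_corner2, blue_tub_corner3, blue_tub_corner4 in the frame of blue_tub below 0.077 m and distance of blue_tub from where it was at the start of the episode below 0.03 m and angle between blue_tub's own z axis and vertical below 0.1 rad and linear speed of blue_tub below 0.02 m/s); the robot touches nothing.
It fails at once if the robot touches the cream-lidded tub (contact force between the arm and cream_tub above 1 N).
It fails at once if the fingers touch the cream-lidded tub (contact force between the fingers and cream_tub above 1 N).
It fails at once if the cream-lidded tub is pushed along (distance of cream_tub from where it was at the start of the episode above 0.015 m).
It also fails if it takes over 48 s, if anything falls off the work surface, if the arm or the gripper's body presses on something with over 40 N, if the wrist force passes 120 N, or if a joint passes its speed limit or range.

## Robot

A 6-joint arm with a two-finger parallel gripper is mounted at the origin on a cart in front of the work surface, level with it; the furniture and walls round the work are solid. World frame = base frame: x ahead of the robot, y to its left, z up, the work surface at z = 0. Lengths are in m, angles in degrees, forces in N, time in s.
With the tool pointing down it reaches from about 0.35 to 0.85 m from the base axis. Payload 8.1 kg.
Tool frame: the origin (TCP) lies midway between the tips of the shut fingers; the grasp point (between the pads) lies 19 mm behind it; z points along the fingers, y is the line along which they close (so a half turn about z gives the same grasp; the last joint's range is limited). The gripper opens to 85 mm and grips with 20 to 120 N. Pads are 22 mm wide; open, the fingers measure 114 mm over their backs; the gripper's body (76 mm by 85 mm) begins 54 mm behind the grasp point. The pads swing forward as they close: fully open they stand 13 mm farther back than shut.
Start: joints at [-68.491, 7.471, 85.268, -0, 87.261, -4.893], TCP at [0.267, -0.537, 0.231] pointing down, gripper open.
Joint ranges: [-169.43, 169.43], [-51.17, 129.36], [1.28, 143.12], [-76.62, 256.62], [0, 156.53], [-152.29, 152.29]. Speed limits (degrees/s): [136.94, 136.94, 159.86, 180, 180, 180].

## Interface

Orientations are given as a 3x3 rotation matrix whose columns are the frame's x, y, z axes.
In Python, from workcell import r gives the robot as it stands.
- The arm moves only by the tool carry_out, never from a script. Its argument "increments" is text: rows parted by semicolons, each of 7 numbers parted by spaces: the shift along the tool's x, y, z each as a share of 0.04 m, from -1 to 1, then the turn, a rotation vector about the tool's x, y, z each as a share of 4 degrees, from -1 to 1, then the opening, from -1 (shut) to 1 (fully open). In form: tx ty tz wx wy wz jaw; .... A call has 1 to 10 rows; each row shifts and turns the commanded pose from where the row before left it, along the tool's axes as they then stand; what a row does not reach is not made up. A row lasts 1/12 s, in which the tool goes at most 41.7 mm and 7.16 degrees, less where a joint would pass 70% of its speed; a pose out of reach is approached as far as the arm can. A call with a number of a shift or a turn outside -1 to 1 is refused whole. A call with a gripper value outside its range is refused whole. The fingers move at their own pace and stop on an object; "squeeze" is the grip in N (left out, the last holds). Time passes only in rows, so rows that do not move let the fingers close. It gives the time, the measured TCP pose, the force, the opening and the grip force at its end, in the units of the state.
- r.read_state(): the state, without advancing time (a new reading comes with each control period).
- r.snapshot(name): name is "scene" or "top" or "wrist"; returns a dict with "img" (384x512x3 uint8, red, green, blue), "depth" (384x512 float32, m along the optical axis (not along the pixel's ray), 0 where there is no reading), "intrinsics" (3x3 intrinsics, pixels), "k1" (the pictures are not rectified: a ray, as slopes to the right and down, at radius r is drawn at 1 + k1 r^2 times it, then the intrinsics apply), "world_from_camera" (4x4, takes a point from camera to world coordinates). Camera axes: x right, y up, looking along -z (the intrinsics and any distortion apply to the point x, -y, -z); pixel columns grow to the right and rows downward; lengths in m; the calibration is good to about 2 mm. A picture is of the moment at which its call begins.
- r.hand_in(): hands the job in; it is judged then, once.
The state is a dict: "clock": time; "joints": joint angles; "qvel": joint speeds; "joint_torque": joint torques, N m; "tcp_pos": TCP position; "tcp_rot": TCP orientation; "ft_force": force on the tool from outside, world axes, zero at the start; "ft_torque": the same for the moment, N m; "grip_width": finger opening in m; "gripper_force": force on a finger pad.
Only numpy, scipy, OpenCV 4.12 (cv2) and the standard library are available. Lean on these libraries where they do the work, as an engineer would, in place of code of your own. Each camera call takes 0.05 s, during which the arm holds its last target. There are 200 camera calls.

## Working session

There is one attempt and no reset: what is moved stays moved. The work goes in short steps, Python scripts to look and compute and a tool call to move; the robot and the scene stay as the last step left them, time stands still between calls to the robot, and variables do not carry over. Pictures are saved under pics/ and viewed, at most 10 in all, crops included, and the job is handed in when it is done.

Besides the shell and the picture viewer there is one more tool, called after "Emit:" by a JSON object that holds its "op" and its "data". carry_out: Moves the arm, as the interface text tells. Shift numbers are shares of 0.04 m and turn numbers shares of 4 degrees, none past 1 either way. Its arguments: {"type":"object","properties":{"increments":{"type":"string"},"squeeze":{"type":"number"}},"required":["increments"]}

```bash
mkdir -p pics
cat > h.py <<'E'
import numpy as np, cv2
from workcell import r
def snap(n):
    s=r.snapshot(n); return s
def world(s,uv,z=None):
    """pixels -> world; with depth if z None else onto plane z"""
    K=s["intrinsics"];T=s["world_from_camera"];out=[]
    for u,v in np.atleast_2d(uv):
        p=cv2.undistortPoints(np.array([[[u,v]]],float),K,np.array([s["k1"],0,0,0,0.]))[0,0]
        d=np.array([p[0],-p[1],-1.])
        if z is None: t=s["depth"][int(round(v)),int(round(u))]
        else:
            w=T[:3,:3]@d; t=(z-T[2,3])/w[2]
        out.append(T[:3,:3]@(d*t)+T[:3,3])
    return np.array(out)
E
python3 - <<'E'
from h import *
for n in("top","scene"):
    s=snap(n); cv2.imwrite(f"pics/{n}0.png",s["img"][...,::-1]); print(n,s["k1"],s["world_from_camera"][:3,3])
st=r.read_state(); print(st["clock"],st["tcp_pos"],st["tcp_rot"],st["ft_force"],st["grip_width"])
E
```

```text
top -0.1384201136663398 [ 0.42284972 -0.01413976  1.18866332]
scene -0.09196221184908934 [0.16280163 0.64641014 0.78129753]
0.1 [ 0.26664122 -0.53693977  0.23031827] [[ 8.95699268e-01  4.44659908e-01 -6.22455714e-04]
 [ 4.44660318e-01 -8.95697862e-01  1.59447801e-03]
 [ 1.51468193e-04 -1.70495414e-03 -9.99998535e-01]] [ 0.56853889  0.00909843 -1.19584616] 0.0856096019021814
```

View pics/top0.png

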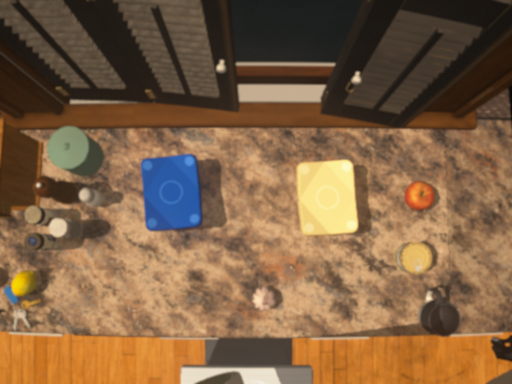

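View pics/scene0.png

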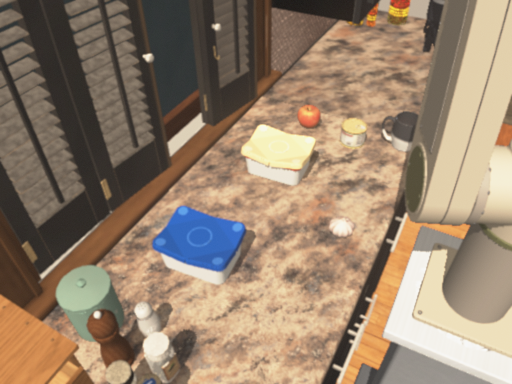

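The top view shows the blue lid centred near (172,192) with its marks near (150,165), (192,160), (152,224) and (194,220). The cream lid is near (327,197). Open shutters lie ahead of both.

Run:
```python
from h import *
s=snap("top"); im=s["img"]; hsv=cv2.cvtColor(im,cv2.COLOR_RGB2HSV)
m=((hsv[...,0]>100)&(hsv[...,0]<125)&(hsv[...,1]>150)&(hsv[...,2]>60)).astype(np.uint8)
m[:140]=0;m[250:]=0;m[:,:120]=0;m[:,220:]=0
c=max(cv2.findContours(m,0,1)[0],key=cv2.contourArea); rc=cv2.minAreaRect(c); print(rc)
print("corners z.08",world(s,cv2.boxPoints(rc),.082).round(4)); 
ctr=world(s,[rc[0]],.075)[0]; print("ctr",ctr)
# thumb marks: lighter blue
fill=cv2.drawContours(np.zeros_like(m),[c],-1,1,-1)
fill=cv2.erode(fill,np.ones((3,3),np.uint8))
g=im[...,1].astype(int); print("green pct",np.percentile(g[fill>0],[5,50,80,90,95]))
base=np.median(g[fill>0]); mm=((g>base+12)&(fill>0)).astype(np.uint8)
n,l,st,ce=cv2.connectedComponentsWithStats(mm)
for i in range(1,n):
    if st[i,4]>15: print(ce[i].round(1),st[i,2:],"plane",world(s,[ce[i]],.083)[0].round(4),"depth",world(s,[ce[i]])[0].round(4))
for p in [(235,100),(228,60),(220,66),(100,90),(50,100),(150,122),(230,122),(70,148),(90,196),(60,228)]: print(p,world(s,[p])[0].round(3))
# cream
mc=cv2.inRange(hsv,(20,60,150),(35,255,255)); mc[:140]=0;mc[250:]=0;mc[:,:270]=0;mc[:,380:]=0
c2=max(cv2.findContours(mc,0,1)[0],key=cv2.contourArea); print("cream",world(s,cv2.boxPoints(cv2.minAreaRect(c2)),.08).round(3))
```

```text
((171.42068481445312, 192.04830932617188), (71.58521270751953, 54.976112365722656), 85.2363510131836)
corners z.08 [[0.6438 0.2446 0.082 ]
 [0.6541 0.1162 0.082 ]
 [0.4883 0.1003 0.082 ]
 [0.4775 0.2265 0.082 ]]
ctr [0.56606626 0.17263692 0.075     ]
green pct [ 81.  91. 100. 109. 118.]
[188.2 161.1] [12 11 99] plane [0.6375 0.1336 0.083 ] depth [0.6375 0.1337 0.0828]
[147.  165.1] [ 9  9 68] plane [0.6282 0.2298 0.083 ] depth [0.6283 0.2299 0.0825]
[170.3 191.6] [ 24  24 157] plane [0.5661 0.174  0.083 ] depth [0.567  0.1752 0.0762]
[193.8 218.2] [10 10 78] plane [0.5048 0.1187 0.083 ] depth [0.5051 0.1191 0.0794]
[151.7 222.5] [ 9  9 62] plane [0.4946 0.2157 0.083 ] depth [0.4946 0.2156 0.0832]
(235, 100) [0.755 0.023 0.172]
(228, 60) [0.756 0.027 0.39 ]
(220, 66) [0.742 0.041 0.398]
(100, 90) [0.784 0.324 0.165]
(50, 100) [0.763 0.439 0.164]
(150, 122) [0.732 0.226 0.081]
(230, 122) [0.73  0.037 0.084]
(70, 148) [0.661 0.401 0.124]
(90, 196) [0.556 0.362 0.086]
(60, 228) [0.48  0.424 0.106]
cream [[ 0.632 -0.114  0.08 ]
 [ 0.644 -0.247  0.08 ]
 [ 0.475 -0.257  0.08 ]
 [ 0.465 -0.126  0.08 ]]
```

The mark spacings (97 and 134 mm) and heights (79–83 mm) agree with the given sizes. I'll shut the fingers and travel high to the near-right mark.

Emit:
{"op": "carry_out", "data": {"increments": "0.63 -0.6 0 0 0 0 -1;0.63 -0.6 0 0 0 0 -1;0.63 -0.6 0 0 0 0 -1;0.63 -0.6 0 0 0 0 -1;0.63 -0.6 0 0 0 0 -1;0.63 -0.6 0 0 0 0 -1;0.63 -0.6 0 0 0 0 -1;0.63 -0.6 0 0 0 0 -1;0.63 -0.6 0 0 0 0 -1;0.63 -0.6 0 0 0 0 -1", "squeeze": 40}}

```text
clock: 0.98
tcp_pos: [0.3859, -0.2087, 0.2312]
tcp_rot: [[0.896, 0.444, -0.0], [0.444, -0.896, 0.0], [-0.0, -0.0, -1.0]]
ft_force: [1.4, 0.1, -0.3]
grip_width: -0.0002
gripper_force: 0.0
```

Emit:
{"op": "carry_out", "data": {"increments": "0.63 -0.6 0 0 0 0 -1;0.63 -0.6 0 0 0 0 -1;0.63 -0.6 0 0 0 0 -1;0.63 -0.6 0 0 0 0 -1;0.63 -0.6 0 0 0 0 -1;0.63 -0.6 0 0 0 0 -1;0.63 -0.6 0 0 0 0 -1;0.63 -0.6 0 0 0 0 -1;0.63 -0.6 0 0 0 0 -1;0.63 -0.6 0 0 0 0 -1"}}

```text
clock: 1.82
tcp_pos: [0.5049, 0.1185, 0.2311]
tcp_rot: [[0.896, 0.445, -0.0], [0.445, -0.896, -0.0], [-0.0, -0.0, -1.0]]
ft_force: [0.2, -0.7, -0.2]
grip_width: -0.0002
gripper_force: 0.0
```

Emit:
{"op": "carry_out", "data": {"increments": "0 0 0 0 0 0 -1;0 0 0 0 0 0 -1;0 0 0 0 0 0 -1"}}

```text
clock: 2.07
tcp_pos: [0.5044, 0.1165, 0.2308]
tcp_rot: [[0.895, 0.445, -0.001], [0.445, -0.895, -0.001], [-0.001, 0.0, -1.0]]
ft_force: [0.5, 0.1, 0.3]
grip_width: -0.0001
gripper_force: 0.0
```

Emit:
{"op": "carry_out", "data": {"increments": "0.02 -0.05 0.9 0 0 0 -1;0 0 0.9 0 0 0 -1;0 0 0.9 0 0 0 -1;0 0 0.7 0 0 0 -1;0 0 0 0 0 0 -1;0 0 0 0 0 0 -1;0 0 0.05 0 0 0 -1;0 0 0.05 0 0 0 -1"}}

```text
clock: 2.73
tcp_pos: [0.5069, 0.1186, 0.0944]
tcp_rot: [[0.896, 0.444, 0.005], [0.444, -0.896, 0.001], [0.005, 0.002, -1.0]]
ft_force: [-0.7, -0.3, 0.3]
grip_width: -0.0001
gripper_force: 0.0
```

Emit:
{"op": "carry_out", "data": {"increments": "0 0 0.05 0 0 0 -1;0 0 0.05 0 0 0 -1;0 0 0.05 0 0 0 -1;0 0 0 0 0 0 -1"}}

```text
clock: 3.07
tcp_pos: [0.5046, 0.1188, 0.0853]
tcp_rot: [[0.896, 0.445, 0.0], [0.445, -0.896, -0.0], [0.0, 0.0, -1.0]]
ft_force: [-0.4, -0.1, 0.6]
grip_width: -0.0001
gripper_force: 0.0
```

Emit:
{"op": "carry_out", "data": {"increments": "0 0 0.05 0 0 0 -1;0 0 0.05 0 0 0 -1;0 0 0 0 0 0 -1"}}

```text
clock: 3.32
tcp_pos: [0.5047, 0.1187, 0.0812]
tcp_rot: [[0.896, 0.445, 0.0], [0.445, -0.896, -0.0], [0.0, 0.0, -1.0]]
ft_force: [0.4, -1.1, 2.3]
grip_width: 0.0003
gripper_force: 1.1
```

Contact has begun. I'll press on in small steps.

Emit:
{"op": "carry_out", "data": {"increments": "0 0 0.05 0 0 0 -1;0 0 0.05 0 0 0 -1;0 0 0 0 0 0 -1"}}

```text
clock: 3.57
tcp_pos: [0.5047, 0.1186, 0.077]
tcp_rot: [[0.896, 0.445, 0.0], [0.445, -0.896, -0.0], [0.0, 0.0, -1.0]]
ft_force: [0.7, -1.2, 2.6]
grip_width: -0.0
gripper_force: 0.9
```

Emit:
{"op": "carry_out", "data": {"increments": "0 0 0.03 0 0 0 -1;0 0 0 0 0 0 -1"}}

```text
clock: 3.73
tcp_pos: [0.5047, 0.1187, 0.076]
tcp_rot: [[0.896, 0.445, 0.0], [0.445, -0.896, -0.0], [0.0, 0.0, -1.0]]
ft_force: [-0.3, -1.5, 2.6]
grip_width: 0.0003
gripper_force: 1.0
```

Emit:
{"op": "carry_out", "data": {"increments": "0 0 0.02 0 0 0 -1;0 0 0 0 0 0 -1"}}

```text
clock: 3.9
tcp_pos: [0.5047, 0.1187, 0.0753]
tcp_rot: [[0.896, 0.445, 0.0], [0.445, -0.896, -0.0], [0.0, 0.0, -1.0]]
ft_force: [-0.0, -2.1, 1.6]
grip_width: 0.0003
gripper_force: 1.1
```

Emit:
{"op": "carry_out", "data": {"increments": "0 0 0.02 0 0 0 -1;0 0 0 0 0 0 -1"}}

```text
clock: 4.07
tcp_pos: [0.5048, 0.1188, 0.0749]
tcp_rot: [[0.896, 0.445, 0.0], [0.445, -0.896, -0.0], [0.0, 0.0, -1.0]]
ft_force: [-1.4, -1.8, 5.9]
grip_width: 0.0001
gripper_force: 3.0
```

Emit:
{"op": "carry_out", "data": {"increments": "0 0 0.01 0 0 0 -1;0 0 0 0 0 0 -1"}}

```text
clock: 4.23
tcp_pos: [0.5048, 0.1188, 0.0748]
tcp_rot: [[0.896, 0.445, 0.0], [0.445, -0.896, -0.0], [0.0, 0.0, -1.0]]
ft_force: [-3.5, -2.1, 8.4]
grip_width: -0.0
gripper_force: 4.5
```

The flap met its hard stop at z = 0.075. Next is the near-left mark.

Emit:
{"op": "carry_out", "data": {"increments": "0 0 -0.75 0 0 0 -1;0.21 -0.57 0 0 0 0 -1;0.21 -0.57 0 0 0 0 -1;0.21 -0.57 0 0 0 0 -1;0.21 -0.57 0 0 0 0 -1;0 0 0 0 0 0 -1;0 0 0 0 0 0 -1;0 0 0.3 0 0 0 -1;0 0 0 0 0 0 -1;0 0 0 0 0 0 -1"}}

```text
clock: 5.07
tcp_pos: [0.4931, 0.2142, 0.0904]
tcp_rot: [[0.896, 0.444, -0.003], [0.444, -0.896, -0.001], [-0.003, -0.0, -1.0]]
ft_force: [0.2, -0.0, 0.5]
grip_width: -0.0
gripper_force: 0.0
```

Emit:
{"op": "carry_out", "data": {"increments": "0 0 0.05 0 0 0 -1;0 0 0.05 0 0 0 -1;0 0 0.05 0 0 0 -1;0 0 0.05 0 0 0 -1;0 0 0.05 0 0 0 -1;0 0 0.05 0 0 0 -1;0 0 0 0 0 0 -1"}}

```text
clock: 5.65
tcp_pos: [0.4941, 0.2156, 0.08]
tcp_rot: [[0.896, 0.445, -0.0], [0.445, -0.896, 0.0], [0.0, -0.0, -1.0]]
ft_force: [0.6, 0.4, 1.9]
grip_width: -0.0003
gripper_force: 0.9
```

Emit:
{"op": "carry_out", "data": {"increments": "0 0 0.05 0 0 0 -1;0 0 0.05 0 0 0 -1;0 0 0.02 0 0 0 -1;0 0 0 0 0 0 -1"}}

```text
clock: 5.98
tcp_pos: [0.4943, 0.2156, 0.0752]
tcp_rot: [[0.896, 0.445, 0.0], [0.445, -0.896, 0.0], [0.0, -0.0, -1.0]]
ft_force: [-0.3, 1.4, 1.9]
grip_width: 0.0002
gripper_force: 0.7
```

Emit:
{"op": "carry_out", "data": {"increments": "0 0 0.02 0 0 0 -1;0 0 0 0 0 0 -1"}}

```text
clock: 6.15
tcp_pos: [0.4943, 0.2155, 0.0749]
tcp_rot: [[0.896, 0.445, 0.0], [0.445, -0.896, 0.0], [0.0, -0.0, -1.0]]
ft_force: [-2.7, 1.7, 5.8]
grip_width: -0.0003
gripper_force: 2.7
```

Emit:
{"op": "carry_out", "data": {"increments": "0 0 0.01 0 0 0 -1;0 0 0 0 0 0 -1"}}

```text
clock: 6.32
tcp_pos: [0.4944, 0.2155, 0.0748]
tcp_rot: [[0.896, 0.445, 0.0], [0.445, -0.896, 0.0], [0.0, 0.0, -1.0]]
ft_force: [-2.8, 0.4, 8.4]
grip_width: -0.0001
gripper_force: 4.3
```

Seated too. Next is the far-left mark.

Emit:
{"op": "carry_out", "data": {"increments": "0 0 -0.75 0 0 0 -1;0.79 0.29 0 0 0 0 -1;0.79 0.29 0 0 0 0 -1;0.79 0.29 0 0 0 0 -1;0.79 0.29 0 0 0 0 -1;0 0 0 0 0 0 -1;0 0 0 0 0 0 -1;0 0 0.3 0 0 0 -1;0 0 0 0 0 0 -1;0 0 0 0 0 0 -1"}}

```text
clock: 7.15
tcp_pos: [0.6261, 0.2298, 0.0907]
tcp_rot: [[0.896, 0.445, -0.003], [0.445, -0.896, -0.001], [-0.003, -0.0, -1.0]]
ft_force: [-0.0, 0.0, 1.0]
grip_width: 0.0002
gripper_force: 0.0
```

Emit:
{"op": "carry_out", "data": {"increments": "0 0 0.05 0 0 0 -1;0 0 0.05 0 0 0 -1;0 0 0.05 0 0 0 -1;0 0 0.05 0 0 0 -1;0 0 0.05 0 0 0 -1;0 0 0.05 0 0 0 -1;0 0 0 0 0 0 -1"}}

```text
clock: 7.73
tcp_pos: [0.6283, 0.2304, 0.0803]
tcp_rot: [[0.896, 0.445, 0.001], [0.445, -0.896, 0.001], [0.001, -0.0, -1.0]]
ft_force: [0.5, 0.7, 2.8]
grip_width: -0.0002
gripper_force: 1.2
```

Emit:
{"op": "carry_out", "data": {"increments": "0 0 0.05 0 0 0 -1;0 0 0.05 0 0 0 -1;0 0 0.02 0 0 0 -1;0 0 0 0 0 0 -1"}}

```text
clock: 8.07
tcp_pos: [0.6283, 0.2301, 0.0752]
tcp_rot: [[0.896, 0.445, 0.0], [0.445, -0.896, 0.0], [0.0, 0.0, -1.0]]
ft_force: [1.0, 1.2, 2.7]
grip_width: 0.0002
gripper_force: 1.2
```

Emit:
{"op": "carry_out", "data": {"increments": "0 0 0.02 0 0 0 -1;0 0 0 0 0 0 -1"}}

```text
clock: 8.23
tcp_pos: [0.6283, 0.2301, 0.075]
tcp_rot: [[0.896, 0.445, 0.0], [0.445, -0.896, 0.0], [0.0, 0.0, -1.0]]
ft_force: [0.9, 1.6, 4.9]
grip_width: 0.0001
gripper_force: 2.5
```

Emit:
{"op": "carry_out", "data": {"increments": "0 0 0.01 0 0 0 -1;0 0 0 0 0 0 -1"}}

```text
clock: 8.4
tcp_pos: [0.6283, 0.2301, 0.0749]
tcp_rot: [[0.896, 0.445, 0.001], [0.445, -0.896, 0.0], [0.001, 0.0, -1.0]]
ft_force: [-0.1, 1.3, 7.4]
grip_width: -0.0001
gripper_force: 3.7
```

Emit:
{"op": "carry_out", "data": {"increments": "0 0 -0.75 0 0 0 -1;-0.22 0.57 0 0 0 0 -1;-0.22 0.57 0 0 0 0 -1;-0.22 0.57 0 0 0 0 -1;-0.22 0.57 0 0 0 0 -1;0 0 0 0 0 0 -1;0 0 0 0 0 0 -1;0 0 0.3 0 0 0 -1;0 0 0 0 0 0 -1;0 0 0 0 0 0 -1"}}

```text
clock: 9.23
tcp_pos: [0.6356, 0.1335, 0.09]
tcp_rot: [[0.895, 0.446, -0.003], [0.446, -0.895, -0.0], [-0.003, -0.001, -1.0]]
ft_force: [0.6, -0.3, -0.7]
grip_width: -0.0003
gripper_force: 0.0
```

Emit:
{"op": "carry_out", "data": {"increments": "0 0 0.05 0 0 0 -1;0 0 0.05 0 0 0 -1;0 0 0.05 0 0 0 -1;0 0 0.05 0 0 0 -1;0 0 0.05 0 0 0 -1;0 0 0.05 0 0 0 -1;0 0 0 0 0 0 -1"}}

```text
clock: 9.82
tcp_pos: [0.6374, 0.1326, 0.0802]
tcp_rot: [[0.896, 0.445, 0.001], [0.445, -0.896, -0.0], [0.001, 0.0, -1.0]]
ft_force: [0.8, -0.8, 1.8]
grip_width: 0.0002
gripper_force: 0.9
```

Emit:
{"op": "carry_out", "data": {"increments": "0 0 0.05 0 0 0 -1;0 0 0.05 0 0 0 -1;0 0 0.02 0 0 0 -1;0 0 0 0 0 0 -1"}}

```text
clock: 10.15
tcp_pos: [0.6374, 0.1326, 0.0753]
tcp_rot: [[0.896, 0.444, 0.001], [0.444, -0.896, -0.0], [0.001, 0.0, -1.0]]
ft_force: [1.2, -0.5, 2.8]
grip_width: -0.0002
gripper_force: 1.2
```

Emit:
{"op": "carry_out", "data": {"increments": "0 0 0.02 0 0 0 -1;0 0 0 0 0 0 -1"}}

```text
clock: 10.32
tcp_pos: [0.6374, 0.1326, 0.075]
tcp_rot: [[0.896, 0.445, 0.001], [0.445, -0.896, -0.0], [0.001, 0.0, -1.0]]
ft_force: [0.3, -1.2, 4.3]
grip_width: -0.0002
gripper_force: 2.3
```

Emit:
{"op": "carry_out", "data": {"increments": "0 0 0.01 0 0 0 -1;0 0 0 0 0 0 -1;0 0 0.01 0 0 0 -1;0 0 0 0 0 0 -1"}}

```text
clock: 10.65
tcp_pos: [0.6375, 0.1326, 0.0749]
tcp_rot: [[0.896, 0.445, 0.001], [0.445, -0.896, -0.0], [0.001, 0.0, -1.0]]
ft_force: [-2.5, -1.9, 9.4]
grip_width: 0.0004
gripper_force: 4.7
```

Emit:
{"op": "carry_out", "data": {"increments": "0 0 -0.9 0 0 0 -1;0 0 -0.9 0 0 0 -1;0 0 -0.9 0 0 0 -1;0 0 -0.9 0 0 0 -1;-0.9 -0.44 0 0 0 0 -1;-0.9 -0.44 0 0 0 0 -1;-0.9 -0.44 0 0 0 0 -1;-0.9 -0.44 0 0 0 0 -1;-0.9 -0.44 0 0 0 0 -1;-0.9 -0.44 0 0 0 0 -1"}}

```text
clock: 11.48
tcp_pos: [0.3941, 0.1313, 0.2164]
tcp_rot: [[0.896, 0.445, -0.002], [0.445, -0.896, 0.0], [-0.002, -0.001, -1.0]]
ft_force: [-0.8, 0.7, 1.0]
grip_width: -0.0
gripper_force: 0.0
```

Emit:
{"op": "carry_out", "data": {"increments": "0 0 0 0 0 0 -1;0 0 0 0 0 0 -1;0 0 0 0 0 0 -1"}}

```text
clock: 11.73
tcp_pos: [0.3968, 0.1315, 0.2179]
tcp_rot: [[0.895, 0.445, 0.001], [0.445, -0.895, 0.0], [0.001, 0.0, -1.0]]
ft_force: [0.4, 0.9, 0.9]
grip_width: -0.0001
gripper_force: 0.0
```

Run:
```python
from h import *
s=snap("scene"); cv2.imwrite("pics/s1.png",cv2.resize(s["img"][180:300,120:280,::-1],None,fx=4,fy=4))
t=snap("top"); cv2.imwrite("pics/t1.png",cv2.resize(t["img"][140:250,120:280,::-1],None,fx=4,fy=4))
for p in [(188,161),(147,165),(170,192),(194,218),(152,222)]:
    u,v=p; d=[world(t,[(u+a,v+b)])[0] for a in(-2,0,2) for b in(-2,0,2)]; print(p,np.median(d,0).round(4))
print(r.read_state()["tcp_pos"],r.read_state()["ft_force"])
```

```text
(188, 161) [0.6394 0.1354 0.075 ]
(147, 165) [0.6306 0.2319 0.0739]
(170, 192) [0.5663 0.1761 0.0743]
(194, 218) [0.5057 0.1192 0.0752]
(152, 222) [0.4964 0.2166 0.0744]
[0.39752318 0.13135486 0.21782952] [-0.21628778  0.74787319 -0.44648611]
```

View pics/s1.png

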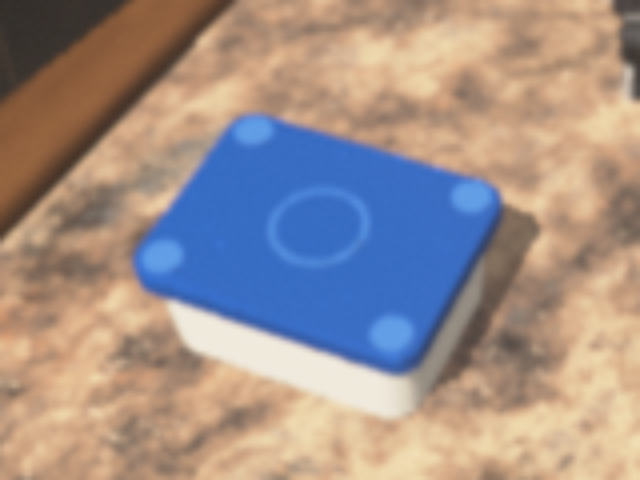

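View pics/t1.png

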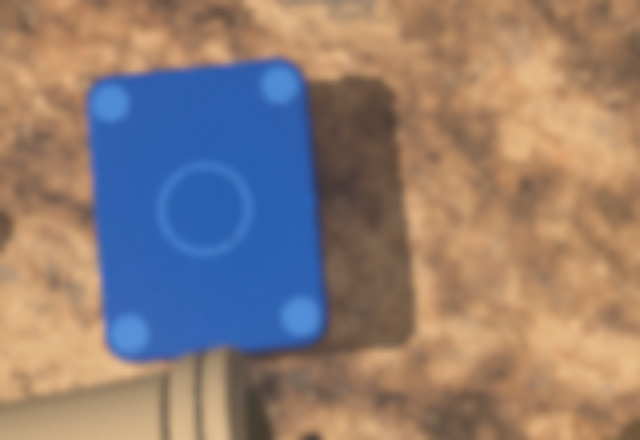

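Both views show the lid flat all round, and no orange seal shows. The marks in the top crop are near (110,103), (280,85), (130,333) and (300,316). All four are level with the lid's middle at about 0.075 m, and the tub has not moved.

```bash
python3 -c "
from workcell import r
print(r.hand_in())"
```

```text
the job is handed in; nothing more can be done
None
```

All four corners of the blue lid are pressed flush at about 0.075 m, the tub is where it stood, the cream tub was not touched, and the job was handed in at about 12 s (no verdict was returned).

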